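# Fit the crank on the coil winder and hold its index plunger out

## Task

Get the coil winder ready for its next index step: with the index plunger still locking the plate, fit the crank fully home on the square end of the spindle, its arm not over the plunger, and let go of it. Then take the plunger by its knob, pull it straight up as far as it goes and keep holding it there, clear of its notch, so that I can turn the winder on; finish while holding it, with the crank still home, and leave the wire spool, multimeter and Morse key where they are.

Things in the scene. Friction and masses are not known exactly. Their poses are not given: they have to be found in the camera images.
- winder: Coil winder fixed on the bench: grey base 250 x 140 x 12 mm, level aluminium index plate 224 mm across with 12 rim notches (top at 55 mm), white ribbed coil former 82 mm across on it (top 111 mm), upright spindle in the middle. Origin on the bench under the spindle axis; -x points to the bracket (32 mm wide, top 76 mm up) that carries the index plunger, 98 mm from the axis.
- spindle (a point): Centre of the round shoulder (26 mm across) on the spindle, 127 mm above the bench; the spindle's 14 x 14 mm square end rises 30 mm above it, its top 3 mm tapered to 9 mm. Sides square to x and y; locked by the plunger, x and y are parallel to the winder's with under 1 degree of play; with the plunger out, plate and spindle turn with slight friction.
- crank: Loose steel crank, 0.33 kg, flat on the bench. Origin: centre of the underside of its square hub, 34 x 34 x 32 mm high, with a square through bore 15.2 mm wide, sides square to x and y. A flat arm, 18 mm wide, z 0 to 8 mm, runs along +x to a black grip at 90 mm, 22 mm across, top at z 56. Home, its underside sits on the shoulder; four quarter turns fit. Over the plunger it would block the knob.
- crank_grip (a point): Middle of the crank's black grip, 90 mm from the bore axis along the crank's +x.
- plunger_knob (a point): Middle of the black upright knob of the index plunger, 25 mm across, 24 mm high; 110 mm above the bench when home, rising with the pin. Under it a sleeve 18 mm across and 14 mm high, then a nut 25 mm across with its top 83 mm above the bench. Axes as the winder's.
- plunger (a joint): How far the index plunger is pulled up: 0 = home, pin 8 mm deep in a notch of the plate; 0.008 = pin tip level with the plate's top; 0.012 = fully back at its stop. A spring pulls it down with 6 N at home, 11 N fully back; it does not latch.
- wire_spool: Black spool of copper wire standing on the bench, 80 mm across, 50 mm high. Origin at its underside. Leave it.
- multimeter: Grey hand multimeter lying on the bench, 150 x 76 x 36 mm, dial to 47 mm. Origin at its underside. Leave it.
- morse_key: Morse key on a wooden base 130 x 75 mm, 62 mm high. Origin at its underside. Leave it.
Things that resemble listed ones, but are neither listed nor needed, are in the scene too. Leave any blue look-alike of the crank alone.

How it is judged:
By the outcome, as a careful person would: the job done as asked, in the order asked, and still so for the second after the job is handed in, while the arm keeps its last pose, push and grip.
It also fails if it takes over 54 s, if anything falls off the work surface, if the arm or the gripper's body presses on something with over 40 N, if the wrist force passes 120 N, or if a joint passes its speed limit or range.

## Robot

A 6-joint arm with a two-finger parallel gripper is mounted at the origin on the work surface. World frame = base frame: x ahead of the robot, y to its left, z up, the work surface at z = 0. Lengths are in mm, angles in rad, forces in N, time in s.
With the tool pointing down it reaches from about 275 to 850 mm from the base axis. Payload 5.2 kg.
Tool frame: the origin (TCP) lies midway between the tips of the shut fingers; the grasp point (between the pads) lies env.grip_point_offset behind it (env.grip_point_offset is the distance from the TCP to the grasp point, in mm); y points along the fingers, z is the direction in which the jaws open and shut, and the axes are right-handed (so a half turn about y gives the same grasp; the last joint's range is limited). The gripper opens to 85 mm and grips with 20 to 120 N. Pads are 22 mm wide; open, the fingers measure 114 mm over their backs; the gripper's body (76 mm by 85 mm) begins 54 mm behind the grasp point. The pads swing forward as they close: fully open they stand 13 mm farther back than shut.
Start: joints at [-1.365, 0.259, 1.535, -0, 1.348, -0.203], TCP at [218.65, -504.675, 231.31] pointing down, gripper open.
Joint ranges: [-3.14, 3.14], [-0.91, 2.08], [0.19, 2.58], [-1.22, 4.36], [0.22, 2.71], [-3.12, 3.12]. Speed limits (rad/s): [2.57, 2.57, 3.14, 3.14, 3.14, 3.14].

## Interface

Orientations are given as a unit quaternion [x, y, z, w].
In Python, from cell import env gives the robot as it stands.
- The arm moves only by the tool jog_arm, never from a script. Its argument "plan" is text: rows parted by semicolons, each of 5 numbers parted by spaces: the opening, from 0 (shut) to 1 (fully open), then the shift along the tool's x, y, z in mm, then the turn about the tool's y in units of 5 degrees (1.0 is 5 degrees). A call has 1 to 5 rows; each row is the pose to reach, as a shift and turn from the pose measured when the call began, along the tool's axes at that moment; what a row does not reach only later rows make up. A row lasts 1/8 s, in which the tool goes at most 62.5 mm and 10.7 degrees, less where a joint would pass 70% of its speed; a pose out of reach is approached as far as the arm can. A call with a gripper value outside its range is refused whole. The fingers move at their own pace and stop on an object; the grip force is fixed at half the most. Time passes only in rows, so rows that repeat a pose let the fingers close. It gives the time, the measured TCP pose, the force and the opening at its end, in the units of the state.
- env.observe(): the state, without advancing time (a new reading comes with each control period).
- env.capture(name): name is "scene" or "side" or "wrist"; returns the picture (480x640x3 uint8, red, green, blue); there is no depth.
- env.camera_info(name): a dict with "K" (3x3 intrinsics, pixels), "k1" (the pictures are not rectified: a ray, as slopes to the right and down, at radius r is drawn at 1 + k1 r^2 times it, then the intrinsics apply), "R" (3x3) and "t" (3): a world point X has camera coordinates R X + t. Camera axes: x right, y down, z forward; pixel columns grow to the right and rows downward; lengths in mm; the calibration is good to about 2 mm. A picture is of the moment at which its call begins: read the wrist's pose just before it. camera_info takes no time and is no camera call; for the wrist camera it gives the pose at the moment of the call.
- env.sign_off(): hands the job in, once; it reports no verdict.
Trained networks look in the newest picture that a camera, given by its name, has taken for a name from the list of things; names that differ only in an ending like _2 or _b are one class to them, and where a whole thing is asked for, a point or a joint stands for the part that bears it (a point fixed in the world has none). Each returns a list of dicts, best first, with "conf" (0 to 1); they miss things now and then, are a little off and sometimes report something else, mostly with a low value. They report only what shows in the picture. A call takes as long as a camera call. They do not tell look-alikes from the thing itself.
- env.recognise(camera, thing): "centre" ([x, y, z] in mm, in the coordinates of the camera as it stood for that picture, good to about 4 mm: the middle of the surface that is visible of it).
- env.masks_of(camera, thing): "mask" (480x640 bool, what is visible of it).
- env.spot_point(camera, thing): "centre" ([x, y, z] in mm, in the coordinates of the camera as it stood for that picture, good to about 4 mm: a listed point, or the origin of a listed thing).
The state is a dict: "time": time; "joint_pos": joint angles; "qvel": joint speeds; "effort": joint torques, N m; "tcp_pos": TCP position; "tcp_rot": TCP orientation; "force": force on the tool from outside, world axes, zero at the start; "wrist_torque": the same for the moment, N m; "gripper_width": opening from 0.0 (shut) to 1.0 (fully open).
Only numpy, scipy, OpenCV 4.12 (cv2) and the standard library are available. Lean on these libraries where they do the work, as an engineer would, in place of code of your own. Each camera call takes 0.05 s, during which the arm holds its last target.

## Working session

There is one attempt and no reset: what is moved stays moved. The work goes in short steps, Python scripts to look and compute and a tool call to move; the robot and the scene stay as the last step left them, time stands still between calls to the robot, and variables do not carry over. Pictures are saved under pics/ and viewed, and the job is handed in when it is done.

Besides the shell and the picture viewer there is one more tool, called after "Call:" as name(argument=value, ...), one argument or row to a line, values as JSON. jog_arm: Moves the arm, as the interface text tells. Its arguments: {"type":"object","properties":{"plan":{"type":"string"}},"required":["plan"]}

```bash
ls; mkdir -p pics
python3 - <<'E'
from cell import env
import cv2
s=env.observe();print({k:s[k] for k in s})
print(env.grip_point_offset)
for n in ("scene","side"):
    im=env.capture(n);cv2.imwrite(f"pics/{n}0.png",im[:,:,::-1])
    c=env.camera_info(n);print(n,c)
    for th in ("crank","winder","spindle","crank_grip","plunger_knob"):
        for f in ("spot_point",):
            import numpy as np
            for d in getattr(env,f)(n,th):
                print(th,d["conf"],np.round(np.array(c["R"]).T@(np.array(d["centre"])-np.array(c["t"])),1))
print(env.observe()["time"])
E
```

```text
pics
{'time': 0.0, 'joint_pos': array([-1.36482464e+00,  2.59360771e-01,  1.53608895e+00,  1.29339124e-05,
        1.34800739e+00, -2.02783587e-01]), 'qvel': array([ 0.00018025,  0.00190689, -0.00198998, -0.00081672,  0.00169848,
       -0.00044553]), 'effort': array([-3.75440150e-04, -4.46028078e+01, -2.90568084e+01, -4.03781978e-04,
        1.15059083e-02,  7.75735487e-06]), 'tcp_pos': array([ 218.53015182, -504.14314295,  230.46278253]), 'tcp_rot': array([-0.14350836,  0.69304921, -0.69173083,  0.14351518]), 'force': array([ 0.17159112, -0.10133739,  0.54534151]), 'wrist_torque': array([-0.03367648, -0.02065995,  0.03479382]), 'gripper_width': 1.0014796294446644}
18.700000000000003
scene {'K': array([[621.00531337,   0.        , 317.94698491],
       [  0.        , 621.00531337, 240.52488755],
       [  0.        ,   0.        ,   1.        ]]), 'k1': -0.14119304607926322, 'R': array([[ 0.7348523 ,  0.67819237, -0.00687082],
       [ 0.53678023, -0.58775832, -0.60531573],
       [-0.41455889,  0.44112954, -0.79595581]]), 't': array([-339.60559871, -268.85518758, 1725.4532625 ])}
c
[... 397 characters left out ...]
    [  0.        , 561.64926099, 237.05619479],
       [  0.        ,   0.        ,   1.        ]]), 'k1': -0.11371517005116806, 'R': array([[-9.55662610e-01, -2.94462786e-01,  8.01860872e-04],
       [-2.17248954e-01,  7.03225954e-01, -6.76960966e-01],
       [ 1.98775923e-01, -6.47120488e-01, -7.36018483e-01]]), 't': array([ 504.12319728,  246.50733398, 1179.08563949])}
crank 0.77 [ 451.6 -339.5    0.8]
crank 0.69 [ 372.2 -401.8    1. ]
crank 0.56 [ 483.  -549.6   -1.8]
winder 0.92 [563.    1.7   2.3]
spindle 0.72 [560.    2.5 130.8]
crank_grip 0.93 [ 286.3 -423.3   35.9]
crank_grip 0.74 [ 492.2 -458.2   34.1]
crank_grip 0.73 [ 523.8 -292.5   32.8]
plunger_knob 0.49 [478.4  46.6 112.3]
0.6
```

View pics/scene0.png

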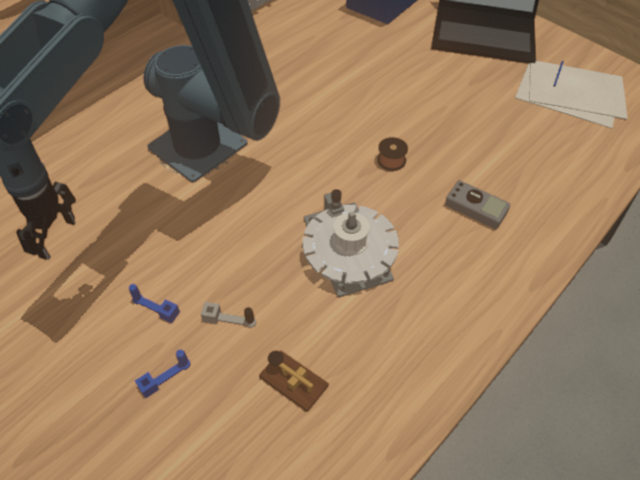

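View pics/side0.png

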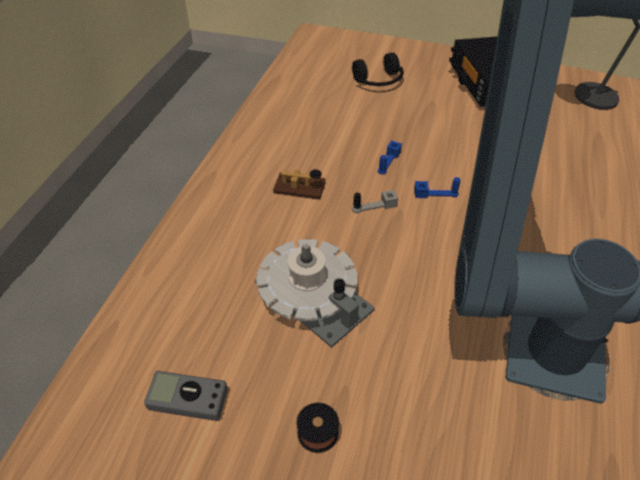

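Candidates for the crank in the scene picture: grey hub (210,312) with black grip (249,316), blue hub (168,310), and blue hub (148,384). The listed crank is steel with a black grip, so I choose the grey one. The plunger knob is at (336,197) and the spindle end at (351,218). I'll check the crank in a crop.

```bash
cat > h.py <<'E'
from cell import env
import numpy as np, cv2
from scipy.spatial.transform import Rotation as Ro
def w2c(c,P): return np.array(c["R"])@np.array(P,float)+np.array(c["t"])
def c2w(c,p): return np.array(c["R"]).T@(np.array(p)-np.array(c["t"]))
def proj(c,P):
    q=w2c(c,P);x,y=q[0]/q[2],q[1]/q[2];s=1+c["k1"]*(x*x+y*y);K=c["K"]
    return np.array([K[0,0]*x*s+K[0,2],K[1,1]*y*s+K[1,2]])
def ray(c,uv):
    K=np.array(c["K"]);p=cv2.undistortPoints(np.array([[uv]],float),K,np.array([c["k1"],0,0,0,0.]))[0,0]
    R=np.array(c["R"]);o=-R.T@np.array(c["t"]);d=R.T@np.array([p[0],p[1],1]);return o,d/np.linalg.norm(d)
def onz(c,uv,z):
    o,d=ray(c,uv);return o+d*(z-o[2])/d[2]
def tool():
    s=env.observe();return np.array(s["tcp_pos"]),Ro.from_quat(s["tcp_rot"]).as_matrix()
def go(P,yaw=None):
    "shift in tool axes to world P; yaw = desired world angle of jaw axis (deg, mod 180)"
    p,R=tool();d=R.T@(np.array(P,float)-p);t=None
    if yaw is not None:
        cur=np.degrees(np.arctan2(R[1,2],R[0,2]));dy=(yaw-cur+90)%180-90
        t=-dy/5   # tool y points down -> + turn about y is - about world z
    return np.round(d,1),t
def st():
    s=env.observe();p,R=tool()
    print("t%.2f tcp %s jaw %.1f ydir %s F %s w %.3f q6 %.2f"%(s["time"],np.round(p,1),np.degrees(np.arctan2(R[1,2],R[0,2])),np.round(R[:,1],3),np.round(s["force"],1),s["gripper_width"],s["joint_pos"][5]))
E
python3 - <<'E'
from h import *
st();p,R=tool();print(np.round(R,3))
im=cv2.imread("pics/scene0.png");cv2.imwrite("pics/c1.png",cv2.resize(im[260:420,110:290],None,fx=4,fy=3.7))
print(go([450,-340,200],32.6+90))
E
```

```text
t0.60 tcp [ 218.6 -504.7  231.3] jaw -66.6 ydir [-0. -0. -1.] F [ 0.5  0.4 -1.7] w 1.002 q6 -0.20
[[-0.918 -0.     0.397]
 [-0.397 -0.    -0.918]
 [ 0.    -1.     0.   ]]
(array([-277.8,   31.3,  -59.2]), np.float64(-1.8359820928273052))
```

View pics/c1.png

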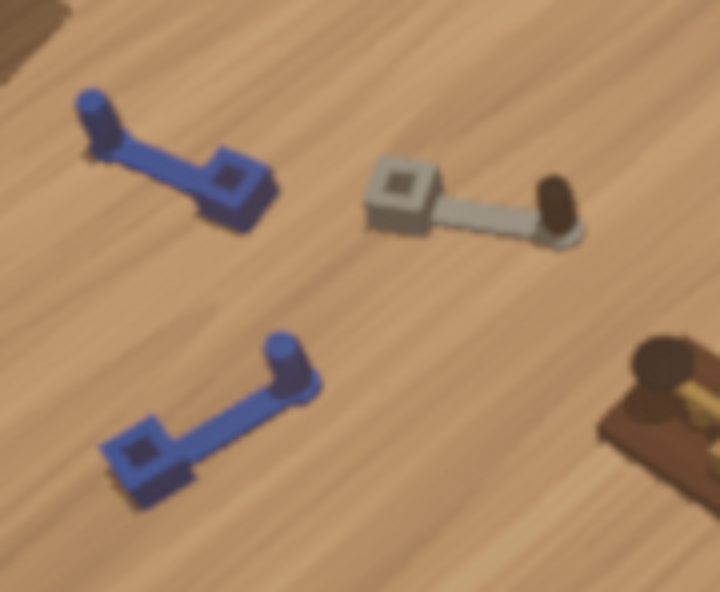

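The crop confirms it: a steel-grey crank with a dark grip, hub at scene (210,310), and the two others are blue. Moving above it.

Call:
jog_arm(
  plan="1 -60 0 -12 -0.5; 1 -120 0 -24 -1; 1 -180 0 -36 -1.5; 1 -235 10 -48 -1.8; 1 -278 30 -59 -1.8",
)

```text
time: 1.23
tcp_pos: [452.5, -339.0, 202.1]
tcp_rot: [0.197, -0.678, 0.68, -0.198]
force: [0.1, -1.0, -0.5]
gripper_width: 0.996
```

Call:
jog_arm(
  plan="1 0 0 0 0",
)

```text
time: 1.35
tcp_pos: [453.9, -335.9, 200.3]
tcp_rot: [-0.199, 0.679, -0.678, 0.2]
force: [-0.3, 0.0, 0.8]
gripper_width: 0.998
```

```bash
cat > look.py <<'E'
import sys
from h import *
st()
c=env.camera_info("wrist");im=env.capture("wrist");cv2.imwrite("pics/%s.png"%sys.argv[1],im[:,:,::-1])
import pickle;pickle.dump(c,open("pics/%s.pkl"%sys.argv[1],"wb"))
print("cam at",np.round(-np.array(c["R"]).T@c["t"],1))
for th in sys.argv[2:]:
    for d in env.spot_point("wrist",th): print(th,d["conf"],np.round(c2w(c,d["centre"]),1))
E
python3 look.py w1 crank crank_grip; python3 -c "
from h import *
print(env.camera_info('wrist'))"
```

```text
t1.35 tcp [ 453.9 -335.9  200.3] jaw -57.2 ydir [ 0.     0.001 -1.   ] F [-0.3  0.   0.8] w 0.998 q6 0.16
cam at [ 514.7 -296.7  343.5]
crank 0.79 [ 4.482e+02 -3.382e+02  2.000e-01]
crank 0.7 [ 479.2 -545.8   -1.8]
crank 0.68 [ 375.4 -402.5   -1.3]
crank_grip 0.82 [ 490.6 -463.5   31. ]
crank_grip 0.75 [ 284.4 -424.9   30.4]
crank_grip 0.72 [ 519.8 -287.3   37.2]
{'K': array([[422.85809019,   0.        , 323.85949433],
       [  0.        , 422.85809019, 239.80940405],
       [  0.        ,   0.        ,   1.        ]]), 'k1': -0.037718030697113374, 'R': array([[ 0.53720172, -0.84344293,  0.00428308],
       [-0.80947893, -0.51412951,  0.28357488],
       [-0.23697716, -0.15580398, -0.95894053]]), 't': array([-530.12314951,  163.09462939,  406.24846813])}
```

View pics/w1.png

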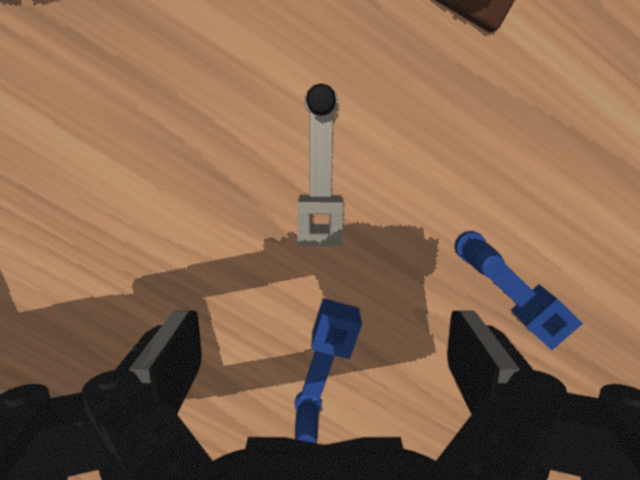

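The grey crank shows upright with its bore at about (320,222) and grip top at (321,99). The blue ones sit at lower centre and right.

Run:
```python
from h import *
import pickle
c=pickle.load(open("pics/w1.pkl","rb"))
im=cv2.imread("pics/w1.png");cv2.imwrite("pics/w1c.png",cv2.resize(im[80:255,270:370],None,fx=3.4,fy=3.4,interpolation=cv2.INTER_CUBIC))
print(onz(c,(320,222),32),onz(c,(321,99),56))
# predicted outline for guess
g=onz(c,(320,222),32)[:2]; h=onz(c,(321,99),56)[:2];a=np.arctan2(*(h-g)[::-1]);print(np.degrees(a),np.linalg.norm(h-g))
```

```text
[ 447.63685443 -336.30191469   32.        ] [ 522.34918141 -289.56052303   56.        ]
32.030846947574986 88.12882330938427
```

View pics/w1c.png

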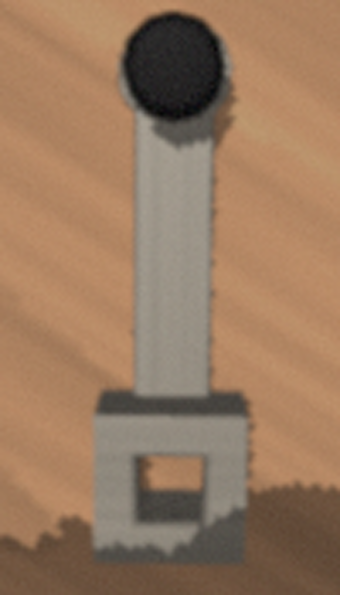

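Run:
```python
from h import *
import pickle
c=pickle.load(open("pics/w1.pkl","rb"))
g=onz(c,(319.9,223.8),32)[:2]; h=onz(c,(321.2,99.4),56)[:2];a=np.degrees(np.arctan2(*(h-g)[::-1]));print(g,h,a,np.linalg.norm(h-g))
for z in (60,2): print(go([*g,z],a+90))
```

```text
[ 446.4091285 -336.9963954] [ 522.21028609 -289.80336369] 31.905974134570418 89.29164425042734
(array([  3.7, 142.4,  -5.9]), np.float64(0.12293227052369957))
(array([  3.7, 200.4,  -6.1]), np.float64(0.12293227052369957))
```

```bash
python3 - <<'E'
from h import *
st();p,R=tool();print(np.round(R,3))
E
python3 look.py w2
```

```text
t1.50 tcp [ 452.4 -339.5  202.5] jaw -57.5 ydir [ 0.002 -0.003 -1.   ] F [-0.2 -0.2  0.7] w 1.000 q6 0.16
[[-0.843  0.002  0.538]
 [-0.538 -0.003 -0.843]
 [-0.    -1.     0.004]]
t1.50 tcp [ 452.4 -339.5  202.5] jaw -57.5 ydir [ 0.002 -0.003 -1.   ] F [-0.2 -0.2  0.7] w 1.000 q6 0.16
cam at [ 513.1 -300.   345.6]
```

View pics/w2.png

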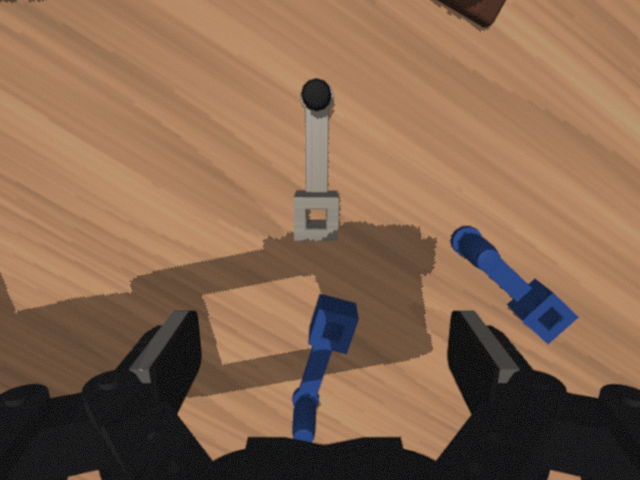

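The picture shows the arm had still been settling. The hub is now at about (316,219.5) and the grip at (316.5,95), so I'll re-measure.

Run:
```python
from h import *
import pickle
c=pickle.load(open("pics/w2.pkl","rb"))
im=cv2.imread("pics/w2.png");cv2.imwrite("pics/w2c.png",cv2.resize(im[80:255,270:370],None,fx=3.4,fy=3.4,interpolation=cv2.INTER_CUBIC))
g=onz(c,(316,219.6),32)[:2]; h=onz(c,(316.7,95),56)[:2];a=np.degrees(np.arctan2(*(h-g)[::-1]));print(g,h,a,np.linalg.norm(h-g))
for z in (60,2): print(go([*g,z],a+90))
st()
```

```text
[ 445.92272416 -337.23932865] [ 521.94072605 -290.27971593] 31.705421747529225 89.35290615411999
(array([  3.8, 142.6,  -6.2]), np.float64(0.15077392071711984))
(array([  3.8, 200.6,  -6.4]), np.float64(0.15077392071711984))
t1.55 tcp [ 452.1 -340.   202.6] jaw -57.5 ydir [ 0.002 -0.003 -1.   ] F [-0.  -0.4  0.4] w 1.002 q6 0.16
```

View pics/w2c.png

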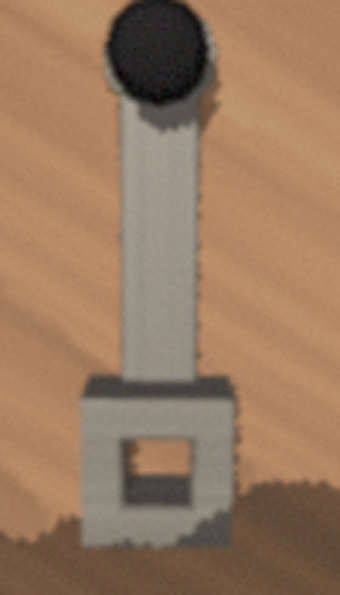

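Call:
jog_arm(
  plan="1 1 50 -2 0; 1 2.5 100 -4 0.1; 1 3.8 143 -6.3 0.15; 1 3.8 143 -6.3 0.15; 1 3.8 143 -6.3 0.15",
)

```text
time: 2.17
tcp_pos: [446.3, -339.0, 61.5]
tcp_rot: [0.192, -0.678, 0.683, -0.194]
force: [0.5, -0.4, -0.5]
gripper_width: 1.003
```

```bash
python3 look.py w3 crank; python3 -c "
from h import *
print(go([446.2,-337,2],121.8))"
```

```text
t2.17 tcp [ 446.3 -339.    61.5] jaw -58.4 ydir [ 0.004 -0.005 -1.   ] F [ 0.5 -0.4 -0.5] w 1.003 q6 0.17
cam at [ 507.3 -300.   204.7]
crank 0.97 [ 446.4 -337.1    1.4]
crank 0.93 [ 375.2 -397.7   -0.6]
(array([-0.4, 60.1, -2.6]), np.float64(-0.02523922095543867))
```

View pics/w3.png

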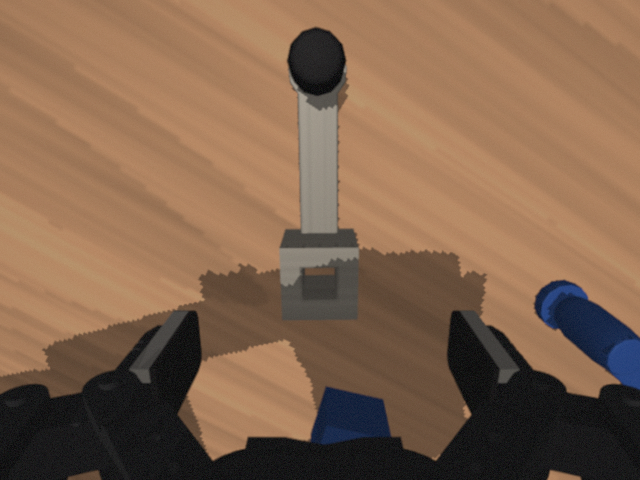

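The hub is between the fingers with its top centre at about (319,283). Checking its position at this closer range.

Run:
```python
from h import *
import pickle
c=pickle.load(open("pics/w3.pkl","rb"))
g=onz(c,(319.2,283.3),32);h=onz(c,(316.5,61),56);print(g,h,np.degrees(np.arctan2(*(h-g)[[1,0]])),np.linalg.norm((h-g)[:2]));st();print(go([*g[:2],2],121.8))
```

```text
[ 446.57909079 -336.54480788   32.        ] [ 521.33866203 -289.89246611   56.        ] 31.96547016441528 88.1217026931291
t2.27 tcp [ 446.9 -339.1   62.1] jaw -58.3 ydir [ 0.005 -0.007 -1.   ] F [ 0.1 -0.4  0.4] w 1.002 q6 0.17
(array([-0.9, 60.1, -2.8]), np.float64(-0.02523922095543867))
```

Call:
jog_arm(
  plan="1 -0.8 30 -2.2 0; 1 -0.8 55 -2.2 0; 1 -0.8 60 -2.2 0; 1 -0.8 60 -2.2 0; 0.6 -0.8 60 -2.2 0",
)

```text
time: 2.9
tcp_pos: [447.6, -338.1, 3.6]
tcp_rot: [0.191, -0.677, 0.684, -0.195]
force: [0.9, 0.5, 0.0]
gripper_width: 0.818
```

Call:
jog_arm(
  plan="0.25 0 0 0 0; 0 0 0 0 0; 0 0 0 0 0; 0 0 0 0 0; 0 0 0 0 0",
)

```text
time: 3.52
tcp_pos: [448.0, -338.4, 4.6]
tcp_rot: [0.191, -0.676, 0.684, -0.195]
force: [-0.7, 2.3, 7.0]
gripper_width: 0.39
```

```bash
python3 look.py w4 crank
```

```text
t3.52 tcp [ 448.  -338.4    4.6] jaw -58.3 ydir [ 0.008 -0.01  -1.   ] F [-0.7  2.3  7. ] w 0.390 q6 0.17
cam at [ 508.4 -298.7  147.9]
crank 0.6 [ 446.8 -339.9    2.2]
```

View pics/w4.png

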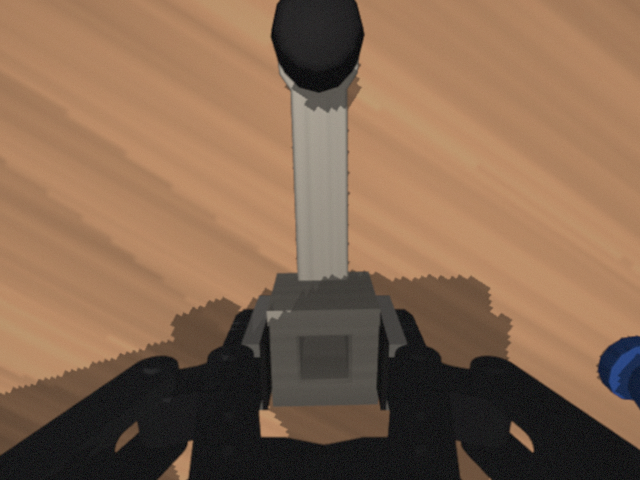

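Gripped: the opening is 0.39, about 33 mm, and the hub is square between the pads at about (325,355). Lifting.

Call:
jog_arm(
  plan="0 0 -20 0 0; 0 0 -60 0 0; 0 0 -115 0 0; 0 0 -170 0 0; 0 0 -225 0 0",
)

```text
time: 4.25
tcp_pos: [445.6, -335.6, 230.8]
tcp_rot: [0.191, -0.677, 0.684, -0.195]
force: [1.1, -0.8, -3.5]
gripper_width: 0.389
```

Run:
```python
from h import *
st()
d=np.array([np.cos(np.radians(62)),np.sin(np.radians(62))]);n=np.array([d[1],-d[0]])
for P in (np.array([563,1])-60*d+90*n,np.array([563,1])-60*d-90*n):
  print(P,np.hypot(*P),go([*P,230],152))
```

```text
t4.25 tcp [ 445.6 -335.6  230.8] jaw -58.3 ydir [ 0.007 -0.009 -1.   ] F [ 1.1 -0.8 -3.5] w 0.389 q6 0.17
[614.29698959 -94.22929622] 621.4820606309278 (array([-2.704e+02, -1.000e-01, -1.168e+02]), np.float64(-6.062139048181711))
[455.36642288  -9.72441492] 455.4702441741062 (array([-179.5,   -1.9, -272.1]), np.float64(-6.062139048181711))
```

Call:
jog_arm(
  plan="0 -50 0 -22 -1.2; 0 -100 0 -43 -2.4; 0 -155 0 -67 -3.6; 0 -215 0 -93 -4.8; 0 -270 0 -117 -6",
)

```text
time: 4.88
tcp_pos: [614.0, -92.8, 229.3]
tcp_rot: [0.363, -0.603, 0.61, -0.364]
force: [1.3, -0.3, -2.2]
gripper_width: 0.388
```

Call:
jog_arm(
  plan="0 0 0 0 0; 0 0 0 0 0; 0 0 0 0 0",
)

```text
time: 5.25
tcp_pos: [613.3, -93.9, 229.0]
tcp_rot: [0.363, -0.603, 0.61, -0.363]
force: [-0.9, -0.5, -3.4]
gripper_width: 0.386
```

```bash
python3 look.py w5 crank spindle winder plunger_knob
```

```text
t5.25 tcp [613.3 -93.9 229. ] jaw -28.2 ydir [ 0.005 -0.009 -1.   ] F [-0.9 -0.5 -3.4] w 0.386 q6 0.17
cam at [646.9 -28.8 371.8]
crank 0.56 [615.9 -95.3 223.9]
spindle 0.66 [561.6  -1.4 129.6]
winder 0.65 [566.8   3.7   0.6]
```

View pics/w5.png

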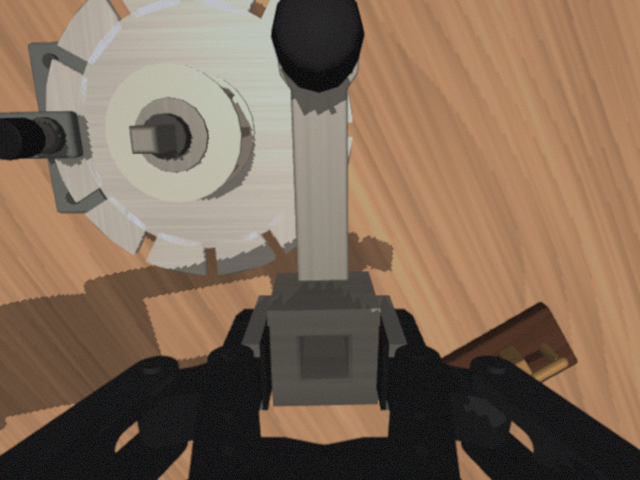

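The crank hangs rigidly with its hub at (325,355). The spindle square top is at about (140,138), its shoulder at (172,135) and the knob at the left edge (15,140). Measuring the crops.

Run:
```python
from h import *
im=cv2.imread("pics/w5.png")
a=cv2.resize(im[85:190,90:250],None,fx=5,fy=5,interpolation=cv2.INTER_CUBIC)
b=cv2.resize(im[265:415,245:405],None,fx=4,fy=4,interpolation=cv2.INTER_CUBIC)
b=cv2.convertScaleAbs(b,alpha=2,beta=0)
cv2.imwrite("pics/a5.png",a);cv2.imwrite("pics/b5.png",b)
```

```text
(no output)
```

View pics/a5.png

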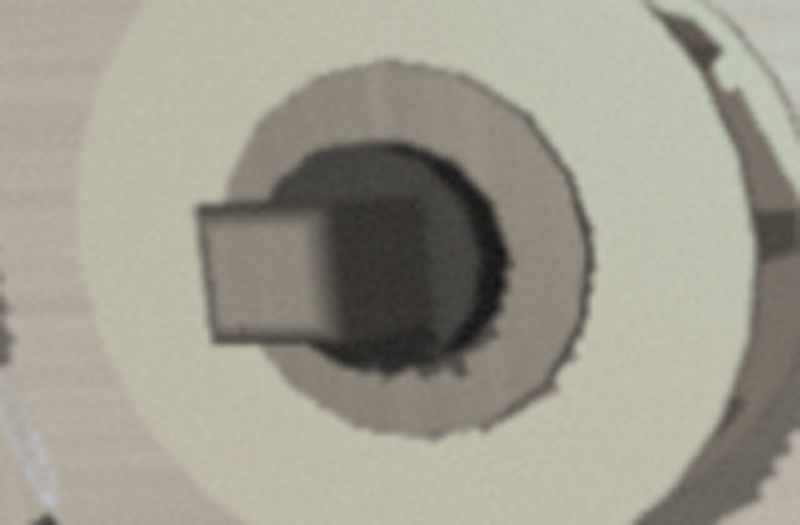

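View pics/b5.png

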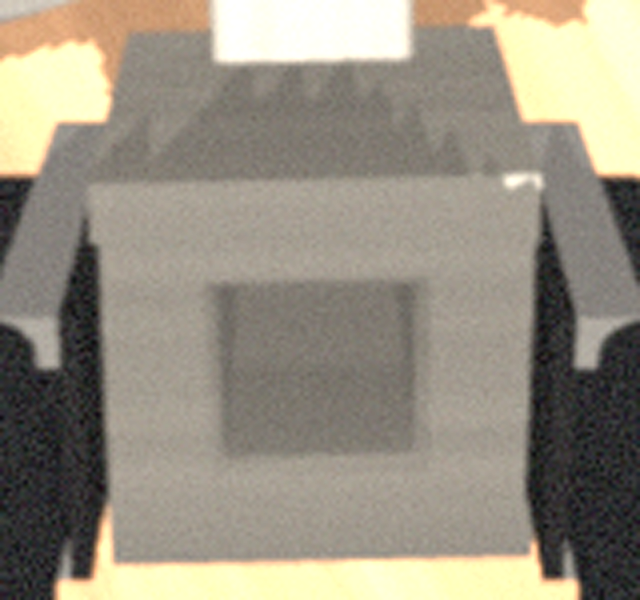

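```bash
cat > fit.py <<'E'
from h import *
import pickle
from scipy.optimize import least_squares
def sq(c,px,z,half):
    "fit square of given half-width at height z to 4 pixel corners (or 2): centre, yaw, z"
    pass
def hub(c,px,free_z=True,z0=256):
    p=np.array(px,float)
    def f(v):
        x,y,a,z=v;r=[]
        for i in range(4):
            s=a+np.radians([135,45,-45,-135][i])  # placeholder order set by caller
            r.append(proj(c,[x+17*2**.5*np.cos(s),y+17*2**.5*np.sin(s),z])-p[i])
        return np.ravel(r)
    m=onz(c,p.mean(0),z0);best=None
    for a in np.radians(range(0,360,45)):
        s=least_squares(f,[m[0],m[1],a,z0])
        if best is None or s.cost<best.cost:best=s
    return best
E
python3 - <<'E'
from fit import *
c=pickle.load(open("pics/w5.pkl","rb"))
px=[(88,185),(542,180),(530,553),(115,560)]
s=hub(c,[(245+x/4,265+y/4) for x,y in px]);print(s.x,np.degrees(s.x[2]),s.cost)
p,R=tool();print("rel tcp in tool",R.T@(np.array([s.x[0],s.x[1],s.x[3]])-p))
A=onz(c,(90+197/5,85+207/5),154);B=onz(c,(90+213/5,85+342/5),154);print(A,B,np.linalg.norm(A-B))
e=(B-A)[:2]/np.linalg.norm(A-B);print("edge dir",np.degrees(np.arctan2(e[1],e[0])))
n=np.array([-e[1],e[0]]);m=(A+B)[:2]/2
print("centre",m+7*n,m-7*n)
print("shoulder",onz(c,(90+388/5,85+255/5),127))
st()
E
```

```text
[612.83427787 -94.89049217   5.80452519 255.73792064] 332.5747952653195 0.6611690628780247
rel tcp in tool [ 1.50946819e+00 -2.62357479e+01 -9.12988188e-03]
[559.86717161  10.90939119 154.        ] [553.52481363  -0.84592528 154.        ] 13.357131810635119
edge dir -118.3482384780518
centre [562.8565379    1.70792763] [550.53544734   8.35553828]
shoulder [565.12166273   1.01523985 127.        ]
t5.50 tcp [613.7 -93.8 229.5] jaw -28.2 ydir [ 0.006 -0.009 -1.   ] F [ 0.   0.2 -3.2] w 0.388 q6 0.17
```

```bash
python3 -c "
from h import *
print(go([589,-46,195],151.8))"
```

```text
(array([-30.6,  33.9, -44.7]), np.float64(-0.004874647040378477))
```

Call:
jog_arm(
  plan="0 -15 17 -22 0; 0 -30.5 34 -44.5 0; 0 -30.5 34 -44.5 0; 0 -30.5 34 -44.5 0",
)

```text
time: 6.0
tcp_pos: [589.6, -46.8, 195.5]
tcp_rot: [0.362, -0.603, 0.611, -0.363]
force: [0.5, 0.0, -2.5]
gripper_width: 0.388
```

```bash
python3 look.py w6 spindle
python3 - <<'E'
from h import *
im=cv2.imread("pics/w6.png")
b=cv2.resize(im[265:415,245:405],None,fx=4,fy=4,interpolation=cv2.INTER_CUBIC)
cv2.imwrite("pics/b6.png",cv2.convertScaleAbs(b,alpha=2,beta=0))
E
```

```text
t6.00 tcp [589.6 -46.8 195.5] jaw -28.2 ydir [ 0.007 -0.009 -1.   ] F [ 0.5  0.  -2.5] w 0.388 q6 0.23
cam at [622.9  18.5 338.3]
spindle 0.73 [563.9   0.8 131.9]
```

View pics/w6.png

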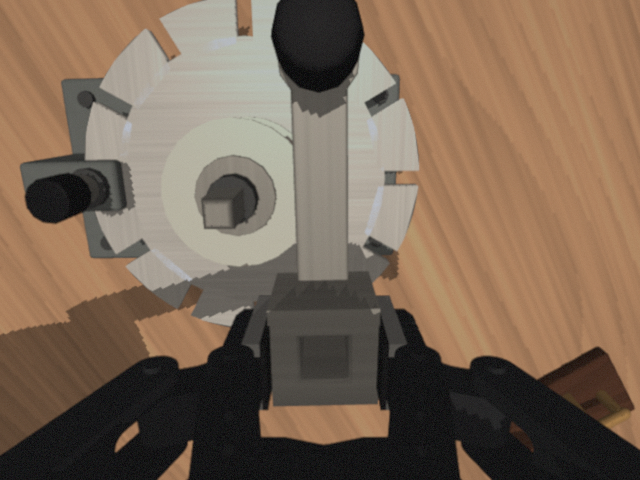

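The spindle square is at about (219,212) and the knob top at about (55,200). Zooming in.

Run:
```python
from h import *
im=cv2.imread("pics/w6.png")
cv2.imwrite("pics/a6.png",cv2.resize(im[150:250,190:290],None,fx=6,fy=6,interpolation=cv2.INTER_CUBIC))
cv2.imwrite("pics/k6.png",cv2.resize(im[150:260,10:140],None,fx=5,fy=5,interpolation=cv2.INTER_CUBIC))
```

```text
(no output)
```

View pics/a6.png

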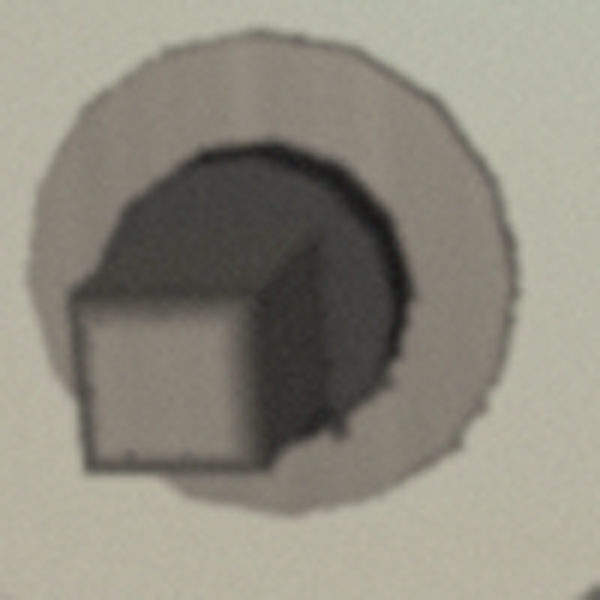

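View pics/k6.png

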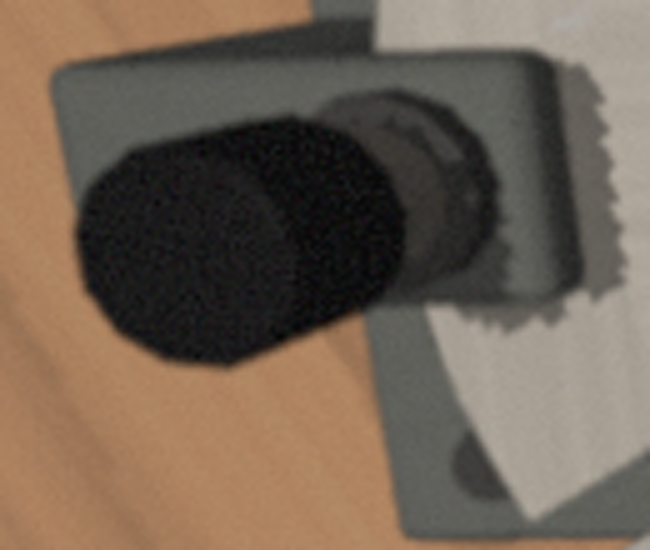

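Run:
```python
from fit import *
c=pickle.load(open("pics/w6.pkl","rb"))
px=[(190+x/6,150+y/6) for x,y in [(72,290),(258,297),(268,468),(86,470)]]
P=[onz(c,p,154) for p in px];P=np.array(P);print(P.round(1))
for i in range(4):
    e=P[(i+1)%4]-P[i];print(np.linalg.norm(e),np.degrees(np.arctan2(e[1],e[0])))
S=P.mean(0);print("S",S)
K=onz(c,(47.6,201.6),122);print("K",K,np.linalg.norm((K-S)[:2]),np.degrees(np.arctan2(*(K-S)[[1,0]])))
s=hub(c,[(245+x/4,265+y/4) for x,y in [(88,185),(542,180),(530,553),(115,560)]],z0=222);H=s.x[[0,1,3]];print("hub",H,np.degrees(s.x[2]))
p,R=tool();print(R.T@(H-p))
st()
```

```text
[[560.1  11.1 154. ]
 [571.9   4.1 154. ]
 [565.7  -7.4 154. ]
 [553.6  -1.  154. ]]
13.714008209567714 -30.689051127665568
13.061938165614357 -118.45501335107453
13.726588944395521 152.18165008234146
13.749072723623772 61.452653567870314
S [562.83778978   1.67582779 154.        ]
K [476.62645567  47.38861901 122.        ] 97.58100946866638 152.06562747848153
hub [589.17001443 -47.72384307 222.26460071] -27.466927399358728
[  1.05579595 -26.48949845  -0.11759655]
t6.10 tcp [590.  -47.1 195.8] jaw -28.3 ydir [ 0.008 -0.009 -1.   ] F [ 0.9  0.7 -3.1] w 0.392 q6 0.23
```

View pics/b6.png

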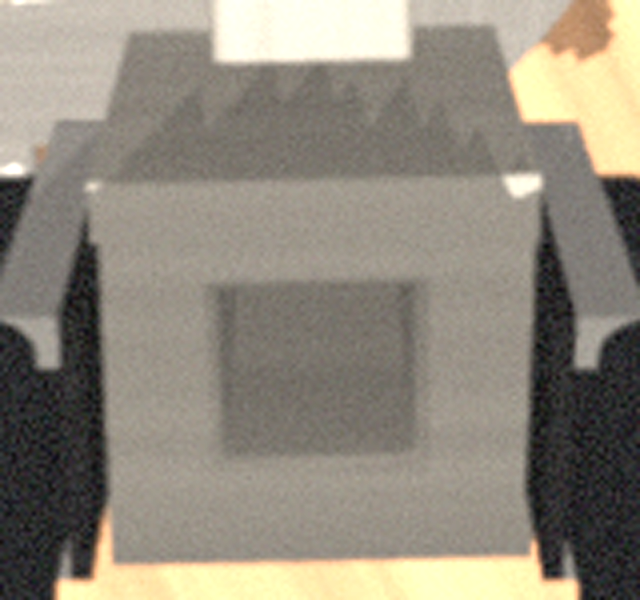

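```bash
python3 -c "
from h import *
print(go([563.3,2.8,176],152))"
```

```text
(array([-31.4,  19.1, -47.4]), np.float64(-0.05359165132999806))
```

Call:
jog_arm(
  plan="0 -16 5 -24 0; 0 -31.4 10 -47.4 -0.05; 0 -31.4 19 -47.4 -0.05; 0 -31.4 19 -47.4 -0.05; 0 -31.4 19 -47.4 -0.05",
)

```text
time: 6.72
tcp_pos: [564.1, 1.8, 176.4]
tcp_rot: [0.363, -0.602, 0.611, -0.365]
force: [0.5, -0.3, -2.9]
gripper_width: 0.389
```

Run:
```python
from h import *
st()
for n in ("scene","side"):
    c=env.camera_info(n);im=env.capture(n)
    u,v=proj(c,[563,1.7,160]).astype(int)
    cv2.imwrite(f"pics/{n}7.png",cv2.resize(im[v-50:v+50,u-60:u+60,::-1],None,fx=6,fy=6,interpolation=cv2.INTER_CUBIC))
st();print(go([563.3,2.8,150],152))
```

```text
t6.72 tcp [564.1   1.8 176.4] jaw -28.1 ydir [ 0.009 -0.01  -1.   ] F [ 0.5 -0.3 -2.9] w 0.389 q6 0.30
t6.83 tcp [563.9   2.  176.4] jaw -28.1 ydir [ 0.009 -0.01  -1.   ] F [-0.3 -0.3 -3.2] w 0.387 q6 0.30
(array([-0.6, 26.4, -1.3]), np.float64(-0.014922237737005161))
```

View pics/scene7.png

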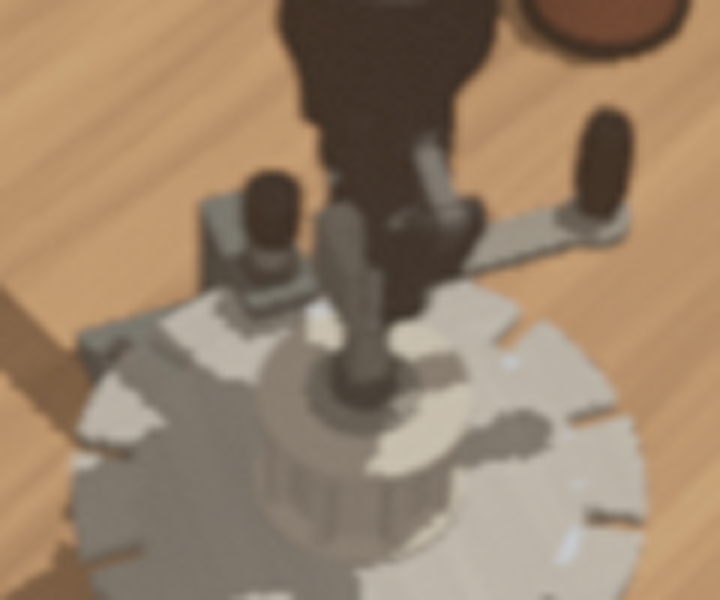

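View pics/side7.png

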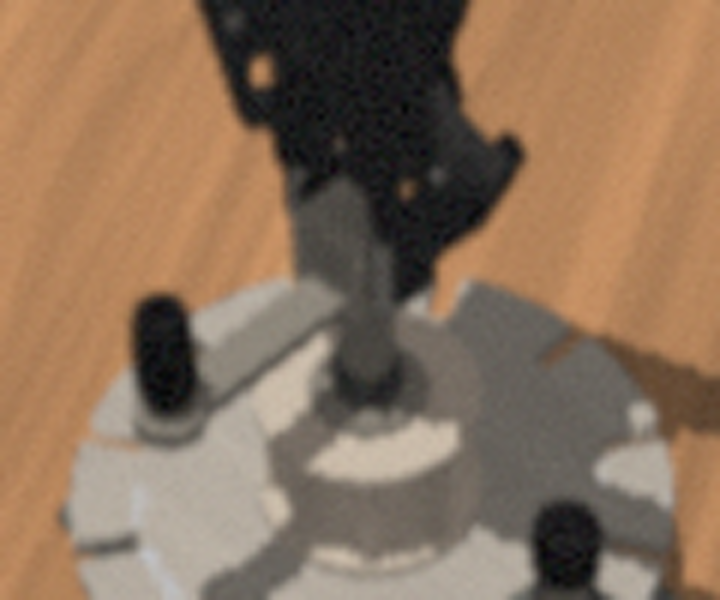

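The hub hangs over the spindle in both views, with the arm clear of the plunger. Lowering slowly onto the taper.

Call:
jog_arm(
  plan="0 -0.5 4 -0.8 0; 0 -0.5 8 -1 0; 0 -0.5 12 -1 0; 0 -0.5 15 -1.1 0; 0 -0.5 18 -1.2 0",
)

```text
time: 7.45
tcp_pos: [563.2, 2.8, 158.2]
tcp_rot: [0.363, -0.602, 0.611, -0.365]
force: [-0.3, 0.2, -2.8]
gripper_width: 0.387
```

```bash
python3 -c "
from h import *
st();print(env.observe()['wrist_torque'],go([563.3,2.8,140],152))"
```

```text
t7.45 tcp [563.2   2.8 158.2] jaw -28.1 ydir [ 0.009 -0.01  -1.   ] F [-0.3  0.2 -2.8] w 0.387 q6 0.31
[0.01728366 0.0466307  0.0303624 ] (array([-0.1, 18.2, -0.2]), np.float64(-0.013988864682312396))
```

Call:
jog_arm(
  plan="0 0 2 0 0; 0 0 4 0 0; 0 0 6 -0.1 0",
)

```text
time: 7.82
tcp_pos: [563.2, 2.8, 152.1]
tcp_rot: [0.363, -0.602, 0.611, -0.365]
force: [0.0, 0.4, -3.3]
gripper_width: 0.383
```

```bash
python3 -c "
from h import *
st();print(env.observe()['wrist_torque'])"
```

```text
t7.83 tcp [563.2   2.8 152.1] jaw -28.1 ydir [ 0.009 -0.01  -1.   ] F [ 0.   0.4 -3.3] w 0.383 q6 0.31
[-0.0321401   0.0431185   0.00976582]
```

Call:
jog_arm(
  plan="0 0 3 0 0; 0 0 6 0 0; 0 0 9 -0.1 0; 0 0 12 -0.1 0; 0 0 14 -0.1 0",
)

```text
time: 8.45
tcp_pos: [563.2, 2.7, 137.8]
tcp_rot: [0.363, -0.602, 0.611, -0.365]
force: [-0.1, -0.4, -4.0]
gripper_width: 0.385
```

```bash
python3 -c "
from h import *
st();print(env.observe()['wrist_torque'])"
```

```text
t8.45 tcp [563.2   2.7 137.8] jaw -28.1 ydir [ 0.009 -0.01  -1.   ] F [-0.1 -0.4 -4. ] w 0.385 q6 0.31
[-0.01673977  0.02897906  0.01281232]
```

Call:
jog_arm(
  plan="0 0 2 0 0; 0 0 4 0 0; 0 0 5 0 0; 0 0 5 0 0",
)

```text
time: 8.95
tcp_pos: [563.2, 2.7, 132.8]
tcp_rot: [0.363, -0.602, 0.611, -0.365]
force: [0.6, -0.0, -2.8]
gripper_width: 0.389
```

```bash
python3 -c "
from h import *
st();print(env.observe()['wrist_torque'])"
```

```text
t8.95 tcp [563.2   2.7 132.8] jaw -28.1 ydir [ 0.008 -0.01  -1.   ] F [ 0.6 -0.  -2.8] w 0.389 q6 0.31
[-0.05049107  0.06689391 -0.03681979]
```

Call:
jog_arm(
  plan="0 0 1 0 0; 0 0 1 0 0",
)

```text
time: 9.2
tcp_pos: [563.2, 2.7, 131.7]
tcp_rot: [0.363, -0.602, 0.611, -0.365]
force: [0.6, -0.6, -3.1]
gripper_width: 0.385
```

Call:
jog_arm(
  plan="0 0 1 0 0; 0 0 1 0 0",
)

```text
time: 9.45
tcp_pos: [563.3, 2.7, 131.6]
tcp_rot: [0.363, -0.602, 0.611, -0.365]
force: [-2.6, 0.1, 4.7]
gripper_width: 0.387
```

```bash
python3 look.py w8
```

```text
t9.45 tcp [563.3   2.7 131.6] jaw -28.1 ydir [ 0.009 -0.01  -1.   ] F [-2.6  0.1  4.7] w 0.387 q6 0.31
cam at [596.1  68.1 274.4]
```

View pics/w8.png

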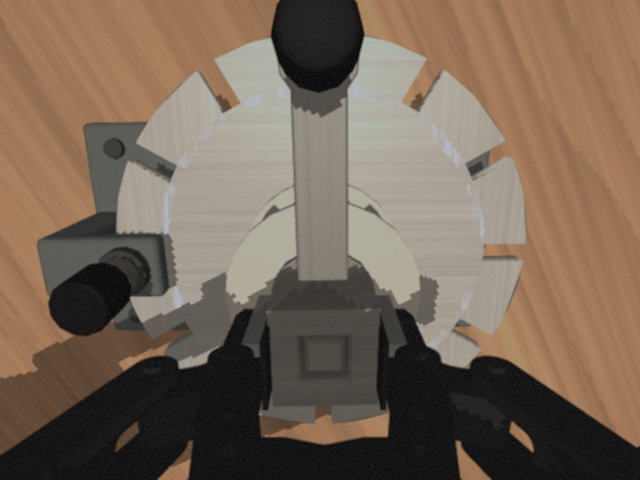

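The spindle's square end shows inside the bore at (323,357). Contact came at TCP z 131.6, as expected for home. A small extra push, then let go.

Call:
jog_arm(
  plan="0 0 1.2 0 0; 0 0 1.2 0 0; 0 0 1.2 0 0",
)

```text
time: 9.88
tcp_pos: [563.3, 2.7, 131.6]
tcp_rot: [0.363, -0.601, 0.611, -0.365]
force: [-4.5, 0.1, 8.5]
gripper_width: 0.391
```

Call:
jog_arm(
  plan="0.3 0 0 0 0; 0.45 0 0 0 0; 0.65 0 0 0 0; 0.65 0 0 0 0; 0.65 0 0 0 0",
)

```text
time: 10.5
tcp_pos: [563.4, 2.7, 131.5]
tcp_rot: [0.363, -0.601, 0.611, -0.365]
force: [-0.1, -0.4, -0.1]
gripper_width: 0.653
```

```bash
python3 look.py w9
```

```text
t10.50 tcp [563.4   2.7 131.5] jaw -28.1 ydir [ 0.01 -0.01 -1.  ] F [-0.1 -0.4 -0.1] w 0.653 q6 0.31
cam at [596.1  68.2 274.3]
```

View pics/w9.png

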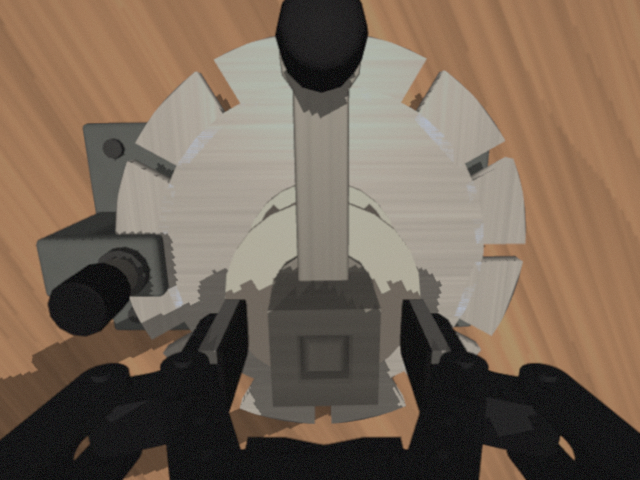

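The fingers are clear of the hub and the crank has stayed level at home. Lifting off, then over to the knob.

```bash
python3 -c "
from h import *
st();print(go([563.4,2.7,215],152));print(go([476.4,47.5,190],152))"
```

```text
t10.55 tcp [563.4   2.7 131.5] jaw -28.1 ydir [ 0.01 -0.01 -1.  ] F [-0.3  0.2  0.6] w 0.650 q6 0.31
(array([  0.3, -83.5,   1.1]), np.float64(-0.01199287350875693))
(array([  1.6, -59.8, -97. ]), np.float64(-0.01199287350875693))
```

Call:
jog_arm(
  plan="0.65 0 -20 0.3 0; 0.65 0 -50 0.7 0; 0.65 0 -84 1 0; 0.65 0.5 -84 -20 0; 0.65 0.7 -84 -45 0",
)

```text
time: 11.18
tcp_pos: [522.5, 24.1, 215.4]
tcp_rot: [0.362, -0.601, 0.611, -0.365]
force: [-0.1, 0.1, -0.4]
gripper_width: 0.649
```

```bash
python3 -c "
from h import *
st();print(go([476.4,47.5,170],152))"
```

```text
t11.18 tcp [522.5  24.1 215.4] jaw -28.1 ydir [ 0.011 -0.01  -1.   ] F [-0.1  0.1 -0.4] w 0.649 q6 0.33
(array([  0.9,  44.6, -52.4]), np.float64(-0.01802277848414633))
```

Call:
jog_arm(
  plan="0.65 0.5 5 -26 0; 0.65 0.9 20 -52 0; 0.65 0.9 44 -52.4 0; 0.65 0.9 44.5 -52.4 0; 0.65 0.9 44.5 -52.4 0",
)

```text
time: 11.8
tcp_pos: [477.1, 47.3, 170.8]
tcp_rot: [0.362, -0.601, 0.612, -0.365]
force: [-0.8, -1.0, -0.3]
gripper_width: 0.646
```

```bash
python3 look.py w10 plunger_knob
python3 - <<'E'
from h import *
for n in ("scene","side"):
    c=env.camera_info(n);im=env.capture(n)
    u,v=proj(c,[540,20,140]).astype(int)
    cv2.imwrite(f"pics/{n}10.png",cv2.resize(im[v-50:v+50,u-60:u+60,::-1],None,fx=6,fy=6,interpolation=cv2.INTER_CUBIC))
E
```

```text
t11.80 tcp [477.1  47.3 170.8] jaw -28.1 ydir [ 0.012 -0.01  -1.   ] F [-0.8 -1.  -0.3] w 0.646 q6 0.37
cam at [509.5 112.8 313.7]
plunger_knob 0.78 [475.5  52.3 107.4]
```

View pics/w10.png

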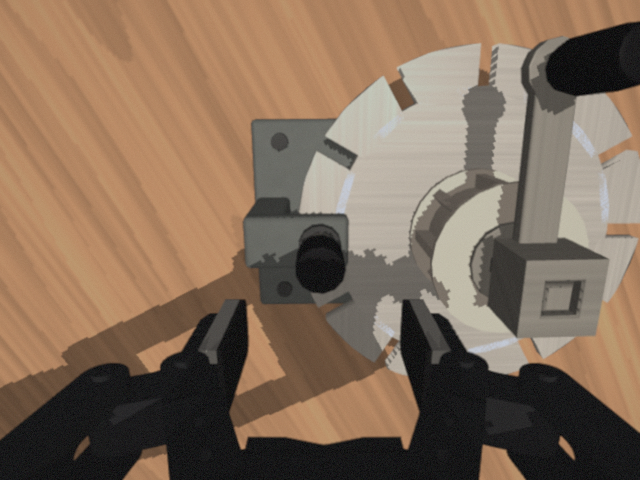

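View pics/scene10.png

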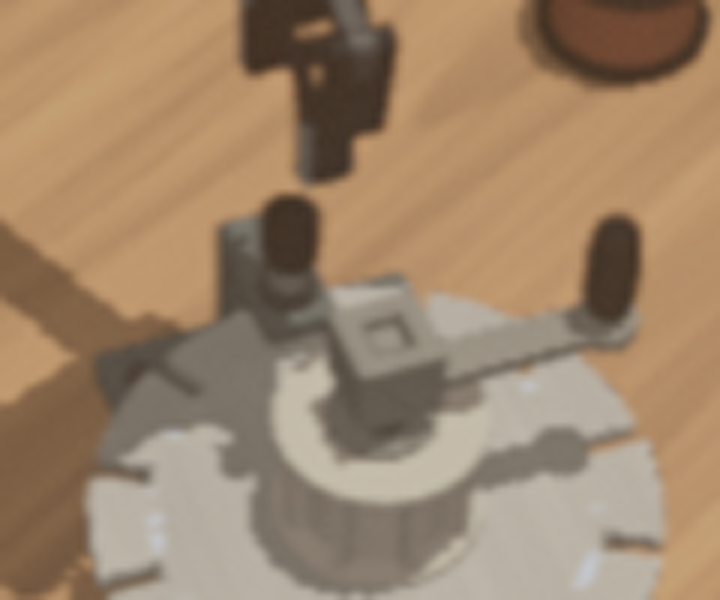

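View pics/side10.png

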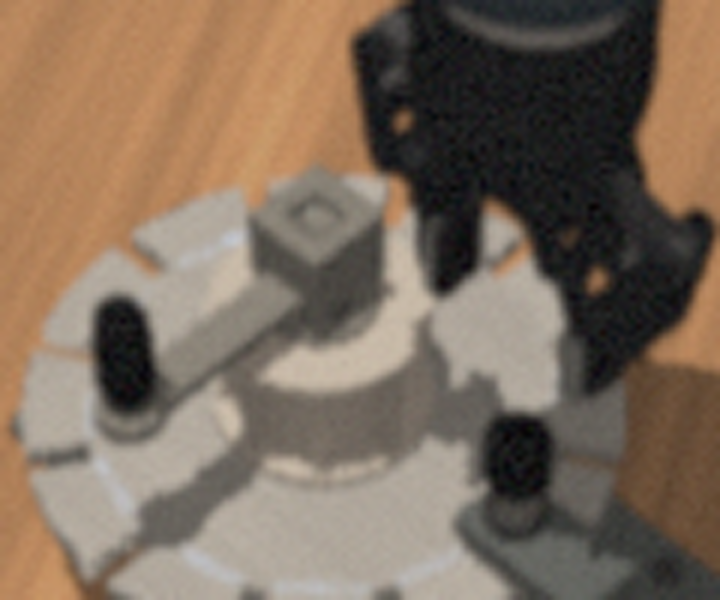

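The crank is home, with the spindle end nearly flush in the bore in all three views, and the arm is clear of the plunger. The knob is at about (320,268), between the fingers. The network's y for it (52) differs from mine (47.5), so I'll check in a crop.

Run:
```python
from fit import *
im=cv2.imread("pics/w10.png")
cv2.imwrite("pics/k10.png",cv2.convertScaleAbs(cv2.resize(im[215:305,270:370],None,fx=6,fy=6,interpolation=cv2.INTER_CUBIC),alpha=3))
c=pickle.load(open("pics/w10.pkl","rb"))
for K in ([476.4,47.5],[475.5,52.3]):
  for z in (122,98): print(K,z,proj(c,[*K,z]).round(1))
st()
```

```text
[476.4, 47.5] 122 [320.8 270.8]
[476.4, 47.5] 98 [320.4 254.9]
[475.5, 52.3] 122 [314.4 263.4]
[475.5, 52.3] 98 [314.7 248.2]
t12.00 tcp [477.1  47.3 170.9] jaw -28.1 ydir [ 0.013 -0.01  -1.   ] F [ 0.3 -0.1 -0.5] w 0.652 q6 0.37
```

View pics/k10.png

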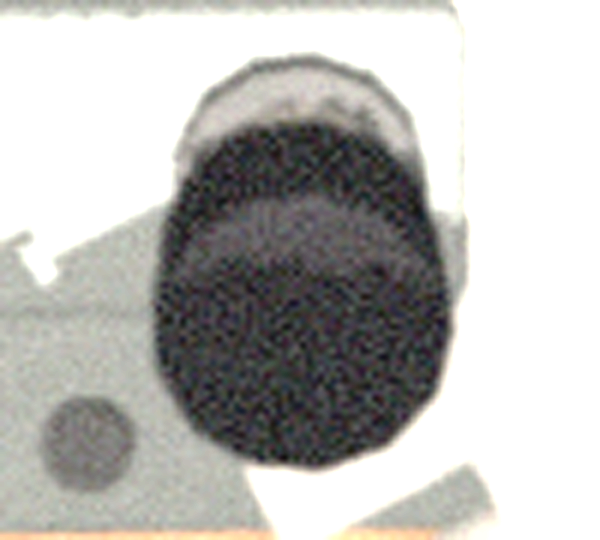

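The crop puts the knob's top centre at (320.3,270.2), which matches my estimate (476.3, 47.6). Descending.

```bash
python3 -c "
from h import *
print(go([476.3,47.6,90],152))"
```

```text
(array([-0.2, 80.9, -2.2]), np.float64(-0.02069529876332581))
```

Call:
jog_arm(
  plan="0.65 0 25 -1.2 0; 0.65 -0.1 50 -1.6 0; 0.65 -0.2 70 -2 0; 0.65 -0.2 81 -2.2 0; 0.65 -0.2 81 -2.2 0",
)

```text
time: 12.62
tcp_pos: [476.1, 47.6, 89.5]
tcp_rot: [0.362, -0.601, 0.612, -0.365]
force: [-0.5, -0.2, 0.9]
gripper_width: 0.651
```

```bash
python3 look.py w11; python3 -c "
from h import *
print(go([476.3,47.6,90],152))"
```

```text
t12.62 tcp [476.1  47.6  89.5] jaw -28.1 ydir [ 0.011 -0.01  -1.   ] F [-0.5 -0.2  0.9] w 0.651 q6 0.37
cam at [508.6 113.1 232.4]
(array([ 0.1,  0.2, -0.3]), np.float64(-0.02018457137723999))
```

View pics/w11.png

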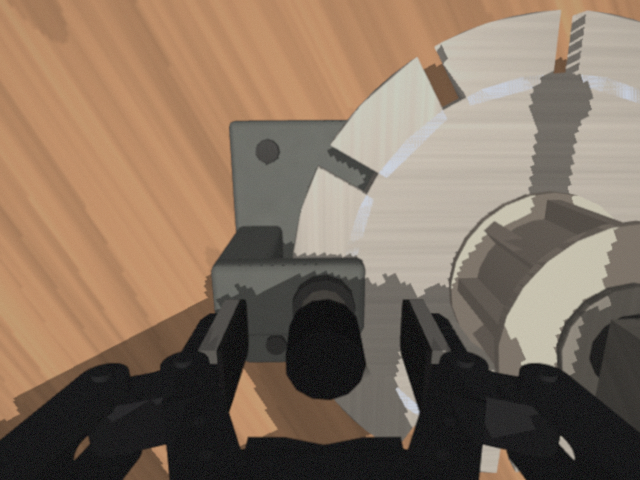

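The knob is centred between the fingers at about (325,350), with clearance on both sides. Closing.

Call:
jog_arm(
  plan="0.45 0 0 0 0; 0.3 0 0 0 0; 0 0 0 0 0; 0 0 0 0 0; 0 0 0 0 0",
)

```text
time: 13.3
tcp_pos: [476.5, 47.9, 91.0]
tcp_rot: [0.362, -0.601, 0.612, -0.366]
force: [-2.5, 1.4, 7.2]
gripper_width: 0.273
```

Call:
jog_arm(
  plan="0 0 0 0 0; 0 0 0 0 0",
)

```text
time: 13.55
tcp_pos: [476.4, 47.9, 91.1]
tcp_rot: [0.362, -0.601, 0.612, -0.366]
force: [-0.3, -0.1, -0.3]
gripper_width: 0.273
```

```bash
python3 look.py w12; python3 -c "
from h import *
p,_=tool();print(go(p+[0,0,6]),go(p+[0,0,12]))"
```

```text
t13.55 tcp [476.4  47.9  91.1] jaw -28.1 ydir [ 0.013 -0.01  -1.   ] F [-0.3 -0.1 -0.3] w 0.273 q6 0.37
cam at [508.7 113.3 234. ]
(array([ 0. , -6. ,  0.1]), None) (array([  0. , -12. ,   0.2]), None)
```

View pics/w12.png

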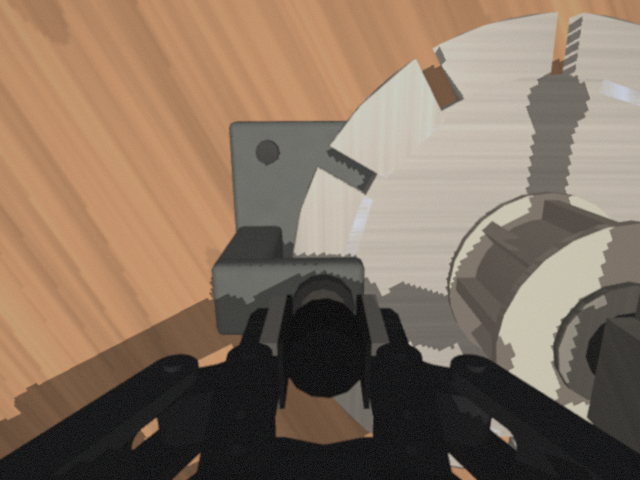

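Knob gripped, with both pads on it at about (325,345). Pulling straight up in steps and watching the force.

Call:
jog_arm(
  plan="0 0 -2 0 0; 0 0 -4 0.1 0; 0 0 -6 0.1 0; 0 0 -8 0.1 0; 0 0 -8 0.1 0",
)

```text
time: 14.22
tcp_pos: [476.3, 47.9, 99.0]
tcp_rot: [0.362, -0.601, 0.612, -0.366]
force: [2.9, -0.3, -9.6]
gripper_width: 0.273
```

```bash
python3 -c "
from h import *
st()"
```

```text
t14.22 tcp [476.3  47.9  99. ] jaw -28.1 ydir [ 0.013 -0.01  -1.   ] F [ 2.9 -0.3 -9.6] w 0.273 q6 0.37
```

Call:
jog_arm(
  plan="0 0 -1.5 0 0; 0 0 -3 0 0; 0 0 -4 0.1 0; 0 0 -4 0.1 0; 0 0 -4 0.1 0",
)

```text
time: 14.85
tcp_pos: [476.3, 47.9, 103.0]
tcp_rot: [0.362, -0.601, 0.612, -0.366]
force: [3.5, 0.1, -11.6]
gripper_width: 0.275
```

Call:
jog_arm(
  plan="0 0 -0.7 0 0; 0 0 -0.7 0 0",
)

```text
time: 15.1
tcp_pos: [476.2, 47.9, 103.2]
tcp_rot: [0.362, -0.601, 0.612, -0.365]
force: [4.5, 0.1, -16.3]
gripper_width: 0.272
```

```bash
python3 -c "
from h import *
st()"
```

```text
t15.10 tcp [476.2  47.9 103.2] jaw -28.1 ydir [ 0.012 -0.01  -1.   ] F [  4.5   0.1 -16.3] w 0.272 q6 0.37
```

At the stop: the TCP has risen 12.1 mm and the force is up from 11.6 to 16 N. Final checks.

```bash
python3 look.py w13
python3 - <<'E'
from h import *
for n in ("scene","side"):
    c=env.camera_info(n);im=env.capture(n)
    cv2.imwrite(f"pics/{n}13.png",im[:,:,::-1])
    u,v=proj(c,[540,20,130]).astype(int)
    cv2.imwrite(f"pics/{n}13c.png",cv2.resize(im[v-50:v+50,u-60:u+60,::-1],None,fx=6,fy=6,interpolation=cv2.INTER_CUBIC))
    a=cv2.imread(f"pics/{n}0.png").astype(int);m=im[:,:,::-1].astype(int)
    for th,P in (("spool",None),):pass
    for th in ("wire_spool","multimeter","morse_key","crank"):
        for d in env.spot_point(n,th)[:2]: print(n,th,d["conf"],c2w(c,d["centre"]).round(0))
st()
E
```

```text
t15.10 tcp [476.2  47.9 103.2] jaw -28.1 ydir [ 0.012 -0.01  -1.   ] F [  4.5   0.1 -16.3] w 0.272 q6 0.37
cam at [508.7 113.3 246.2]
scene wire_spool 0.63 [441. 320.  -1.]
scene multimeter 0.72 [708. 327.  -1.]
scene morse_key 0.6 [ 690. -325.    1.]
scene crank 0.87 [ 374. -403.    2.]
scene crank 0.64 [566.  -0. 129.]
side wire_spool 0.86 [436. 320.   3.]
side multimeter 0.63 [707. 327.   4.]
side morse_key 0.71 [ 692. -324.    4.]
side crank 0.83 [ 370. -400.    3.]
side crank 0.55 [568.  -0. 127.]
t15.65 tcp [476.3  47.9 103.3] jaw -28.1 ydir [ 0.012 -0.01  -1.   ] F [  5.3  -0.  -17.3] w 0.275 q6 0.37
```

View pics/scene13.png

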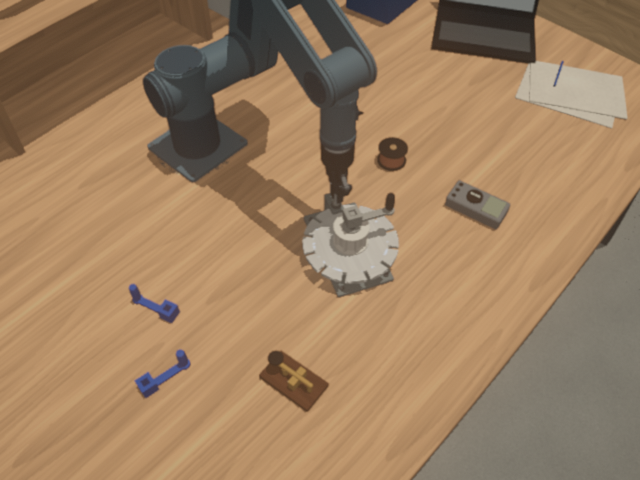

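View pics/side13c.png

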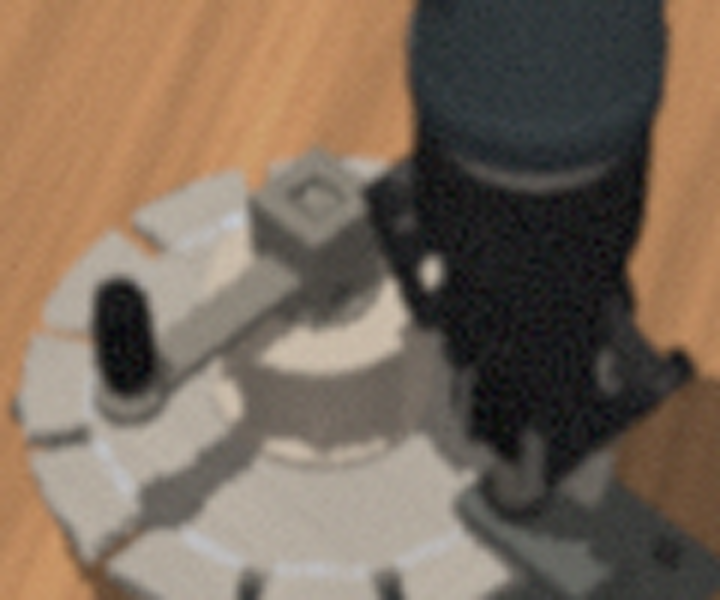

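View pics/w13.png

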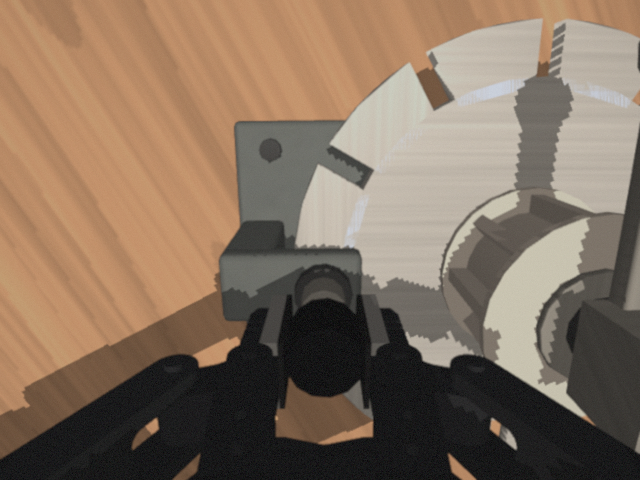

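The knob hasn't slipped in the pads: it is still at (325,345) while the bracket has receded. The crank is home, and the spool, multimeter and Morse key look unmoved. Handing in.

```bash
python3 -c "
from h import *
env.sign_off();st()"
```

```text
the job is handed in; nothing more can be done
the job is handed in; nothing more can be done
```

The crank is home on the spindle and released, and the arm is holding the plunger at its upper stop. I handed the job in at about 15.7 s of the 54 s allowed.

- **Crank:** I took the grey crank by its hub and slid it down the square end until it met the shoulder, with the plunger still locking the plate. A light extra push did not move it further, and then I let go. Its arm is a quarter turn away from the plunger. In the last pictures the spindle end is almost flush in the bore, and the network puts the hub's underside 127–129 mm up against the shoulder's 127 mm.
- **Plunger:** I gripped the knob and pulled it straight up 12.1 mm, to the stop. The force rose from about 11.6 N on the spring to 16–17 N against the stop. The knob had not slipped in the pads, and the arm is still holding it.
- **Other things:** The wire spool, multimeter and Morse key look unmoved, as do both blue cranks.
- **Disagreement:** One network reading put the knob about 5 mm off in y. Two measurements of my own and the close crop agreed with each other, so I used those, and the grasp confirmed them.
- **Limits:** The tool was tilted by about 0.9° during the pull. I did not read the plunger joint directly; I judged the stop from the 12.1 mm rise and the force.

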